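# Fit the shutter plate into the interferometer's guides

## Robot

A 6-joint arm with a two-finger parallel gripper is mounted at the origin on the work surface. World frame = base frame: x ahead of the robot, y to its left, z up, the work surface at z = 0. Lengths are in mm, angles in rad, forces in N, time in s.
With the tool pointing down it reaches from about 350 to 975 mm from the base axis. Payload 7.1 kg.
Tool frame: the origin (TCP) lies between the finger pads; the fingertips stand 17 mm ahead of it and the grasp point (between the pads) lies 2 mm behind it; z points along the fingers, y is the line along which they close (so a half turn about z gives the same grasp; the last joint's range is limited). The gripper opens to 88 mm and grips with 3 to 60 N. Pads are 20 mm wide; open, the fingers measure 115 mm over their backs; the gripper's body (75 mm by 178 mm) begins 61 mm behind the grasp point.
Start: joints at [-1.17, 0.423, 1.63, -0, 1.089, -0.019], TCP at [254.751, -570.707, 239.675] pointing down, gripper open.
Joint ranges: [-3, 3], [-0.9, 2.11], [0.09, 2.58], [-1.31, 4.45], [0.11, 2.69], [-2.54, 2.54]. Speed limits (rad/s): [2.39, 2.39, 3.01, 3.14, 3.14, 3.14].

## Interface

Orientations are given as a rotation vector (axis times angle).
In Python, from workcell import ctrl, viewer gives the robot as it stands (ctrl), with the cameras (viewer).
- The arm moves only by the shell command python3 jog.py 'ROWS' [OPENING]. ROWS is a JSON list of rows, 1 to 5 of them, each written [[dx, dy, dz], [rx, ry, rz]]: dx, dy, dz in normalised numbers (1 is 1000 mm), then a rotation vector rx, ry, rz in fractions of the full range, 1 being 2 rad; each row shifts and turns the commanded pose from where the row before left it, along the tool's axes as they then stand; what a row does not reach is not made up. A row lasts 1/12 s, in which the tool goes at most 41.7 mm and 0.125 rad, less where a joint would pass 70% of its speed; a pose out of reach is approached as far as the arm can. OPENING is the finger opening in mm, set as the command begins (- or left out keeps the last). The fingers move at their own pace and stop on an object; the grip force is fixed at half the most. Time passes only in rows, so rows that do not move let the fingers close. It prints the time, the measured TCP pose, the force, the opening and the grip force at its end. Shift and turn numbers lie between -1 and 1, and a call with a number outside is refused. Input that does not fit is refused with a message, and nothing moves.
- ctrl.get_obs(): the state, without advancing time (a new reading comes with each control period).
- viewer.get_image(name): name is "scene" or "top" or "wrist"; returns a dict with "img" (420x560x3 uint8, red, green, blue), "fx", "fy", "cx", "cy" (pixels), "R" (3x3) and "t" (3): a world point X has camera coordinates R X + t. Camera axes: x right, y down, z forward; pixel columns grow to the right and rows downward; lengths in mm; the calibration is good to about 2 mm. The wrist camera is an equidistant fisheye: a pixel r from the principal point sees the ray r / f radians off the axis. A picture is of the moment at which its call begins. There is no depth.
- ctrl.close_job(): hands the job in; it is judged then, once.
The state is a dict: "t": time; "qpos": joint angles; "qvel": joint speeds; "joint_torque": joint torques, N m; "ee_pos": TCP position; "orientation": TCP orientation; "ft_force": force on the tool from outside, world axes, zero at the start; "moment": the same for the moment, N m; "width": finger opening in mm; "grasp_force": force on a finger pad.
Only numpy, scipy, OpenCV 4.12 (cv2) and the standard library are available. Lean on these libraries where they do the work, as an engineer would, in place of code of your own. Each camera call takes 0.05 s, during which the arm holds its last target. There are 200 camera calls.

## Task

A dark exposure is due: take the solid shutter plate (the wide one without a hole, with the bar grip) out of the maple rack and slide it edgewise down between the two vertical guides in front of the interferometer's lens, until it stands fully home at the bottom, then let go of it. Lower it all the way rather than dropping it in, and leave the plate with the hole standing in its slot.

Things in the scene. Friction and masses are not known exactly. Their poses are not given: they have to be found in the camera images.
- shutter_plate: Plate to fit: upright solid aluminium sheet, 90 mm wide (y), 6 thick (x), 100 high, about 0.2 kg; brass bar grip on the middle of its top edge, 12 mm thick (x), 44 long (y), 96 to 120 mm above the bottom edge. Origin: middle of the bottom edge; z up. Stands loose in either slot of the rack. Same shape either way round.
- aperture_plate: Other plate, to be left alone: same height and thickness but only 60 mm wide (y), with a 30 mm round hole in its middle and a brass round knob, 14 mm across, 96 to 120 mm above the bottom edge. Origin: middle of the bottom edge; z up. Stands in the rack's other slot.
- plate_rack: Fixed maple rack, 170 (x) by 120 (y) by 47 mm high, origin at the middle of its underside. Two slots along y, at x = -42.5 and +42.5 mm, 8 mm wide, 35 mm deep, floor 12 mm above the table. A plate must rise 35 mm to leave its slot, 121 mm to pass over the other.
- interferometer: Fixed. Origin on the table under the middle between two dark steel guides that face each other across y. Plate seats there: thickness along x, bottom edge 20 mm up, on the base slab. Grooves 10 mm wide (x), 98 mm bottom to bottom (y), 20 to 60 mm up, flaring to a 28 x 112 mm mouth; tops 80 mm up. Slab 180 mm wide, x -210 to 50; white housing behind, x -208 to -92, 112 mm high with rocker switch.

How it is judged (in metres and radians):
At the end, for the whole second after the job is handed in: The shutter plate stands at rest between the guides: its bottom edge within 6 mm of the slab's top, its middle within 10 mm of the middle between the guides, upright and in line with the guides within 10 degrees; the aperture plate still stands in its slot (within 30 mm and 14 degrees) (z of shutter_plate in the frame of interferometer between 0.014 and 0.026 m and horizontal distance between shutter_plate and interferometer below 0.01 m and angle between the y axis of shutter_plate and the y axis of interferometer, either way round below 0.18 rad and angle between shutter_plate's own z axis and vertical below 0.18 rad and linear speed of shutter_plate below 0.02 m/s and distance of aperture_plate from where it was at the start of the episode below 0.03 m and angle between aperture_plate's own z axis and vertical below 0.25 rad); the robot touches nothing.
It fails at once if the shutter plate is dropped (falls faster than 0.5 m/s, a free fall of about 13 mm, with no finger touching it) (linear speed of shutter_plate above 0.5 m/s and contact force between the fingers and shutter_plate below 0.05 N).
It fails at once if the aperture plate is taken or knocked from its slot (moved more than 30 mm) (distance of aperture_plate from where it was at the start of the episode above 0.03 m).
It also fails if it takes over 48 s, if anything falls off the work surface, if the arm or the gripper's body presses on something with over 40 N, if the wrist force passes 120 N, or if a joint passes its speed limit or range.

## Working session

There is one attempt and no reset: what is moved stays moved. The work goes in short steps, Python scripts to look and compute and a shell command to move; the robot and the scene stay as the last step left them, time stands still between calls to the robot, and variables do not carry over. Pictures are saved under pics/ and viewed, at most 10 in all, crops included, and the job is handed in when it is done.

```bash
ls; mkdir -p pics; python3 - <<'E'
from workcell import ctrl, viewer
import cv2,numpy as np
o=ctrl.get_obs();print(o['t'],o['ee_pos'],o['orientation'],o['width'])
for n in("scene","top"):
    d=viewer.get_image(n);cv2.imwrite(f"pics/{n}0.png",d["img"][:,:,::-1]);np.savez(f"{n}0.npz",**d)
    print(n,d["fx"],d["cx"],d["cy"],-d["R"].T@d["t"],d["R"].round(3).tolist())
E
```

```text
jog.py
pics
workcell.py
0.0 [ 254.56519888 -570.25395219  238.91111829] [-3.07120782e+00 -6.54310239e-01  4.66021178e-04] 88.23674728556409
scene 464.83118801358125 275.2566568089124 212.47173980240518 [1162.69140882   58.91241206  506.94158041] [[-0.105, 0.994, 0.017], [0.601, 0.077, -0.795], [-0.792, -0.073, -0.606]]
top 495.5669518335736 275.18240513930976 217.96445366606125 [468.08189151   5.06537531 957.0866922 ] [[-0.006, -1.0, 0.006], [-0.992, 0.005, -0.128], [0.128, -0.007, -0.992]]
```

View pics/scene0.png

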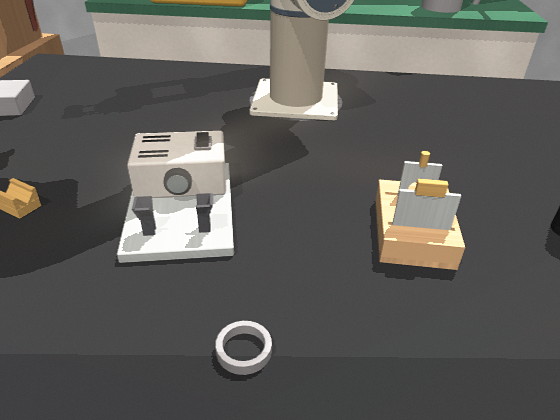

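View pics/top0.png

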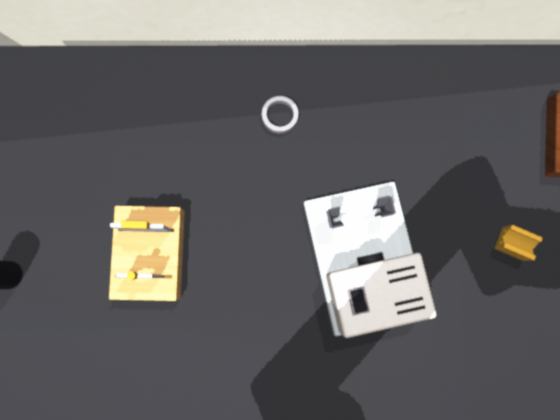

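The scene view shows the solid plate with the bar grip (432,188) in the rack's slot farther from the robot, with the knobbed plate behind it. In the top view the bar is at (134,225), the rack spans (110–182, 206–300), and the guides are near (335,217) and (384,207) on the turned white slab. Next I'll zoom in to get exact corners.

```bash
python3 - <<'E'
import cv2,numpy as np
d=np.load("top0.npz");im=d["img"][:,:,::-1]
a=cv2.resize(im[175:345,295:445],None,fx=3.5,fy=3.5,interpolation=cv2.INTER_CUBIC)
cv2.imwrite("pics/ifm.png",a)
b=cv2.resize(im[195:310,100:192],None,fx=5,fy=5,interpolation=cv2.INTER_CUBIC)
cv2.imwrite("pics/rack.png",b)
E
```

```text
(no output)
```

View pics/ifm.png

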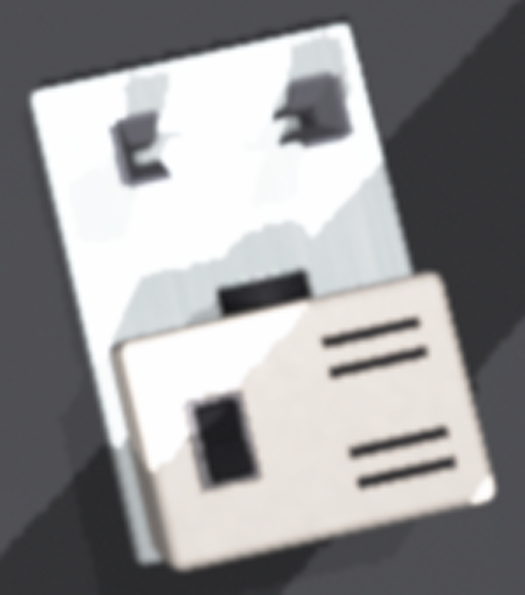

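View pics/rack.png

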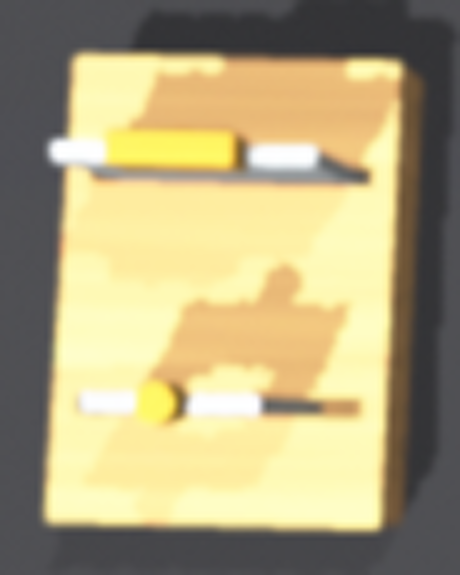

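The crops show the slab's front corners at crop (33,95) and (347,25), and the housing top's corners at (122,345), (437,273), (492,492) and (182,568). The bar spans (107,130)–(235,168). The rack top's corners are (75,55), (402,62), (383,528) and (45,523). I'll project all of these.

```bash
cat > h.py <<'E'
import cv2,numpy as np
def ray(d,p,z):
    R,t=d["R"],d["t"];c=-R.T@t
    v=R.T@np.array([(p[0]-d["cx"])/d["fx"],(p[1]-d["cy"])/d["fy"],1]);return c+v*(z-c[2])/v[2]
def proj(d,X):
    q=d["R"]@np.asarray(X,float)+d["t"];return np.array([d["fx"]*q[0]/q[2]+d["cx"],d["fy"]*q[1]/q[2]+d["cy"]])
E
python3 - <<'E'
from h import *
d=np.load("top0.npz");s=np.load("scene0.npz")
f=lambda pts,k,o,z:np.array([ray(d,((x+.5)/k-.5+o[0],(y+.5)/k-.5+o[1]),z)[:2] for x,y in pts])
an=lambda v:np.arctan2(v[1],v[0])
# interferometer
S=f([(33,95),(347,25)],3.5,(295,175),20);H=f([(122,345),(437,273),(492,492),(182,568)],3.5,(295,175),112)
print("slab",S.round(1).tolist(),np.linalg.norm(S[0]-S[1]));print("house",H.round(1).tolist())
y1=an(S[0]-S[1])-np.pi/2;y2=an(H[0]-H[1])-np.pi/2;y3=an(H[0]-H[3]);y4=an(H[1]-H[2]);print("yaws",y1,y2,y3,y4)
yaw=np.mean([y1,y2,y3,y4]);x=np.array([np.cos(yaw),np.sin(yaw)])
print("O slab",S.mean(0)-50*x,"O house",H.mean(0)+150*x,yaw)
R=f([(75,55),(402,62),(383,528),(45,523)],5,(100,195),47);print("rack",R.mean(0),[an(R[0]-R[1])-np.pi/2,an(R[3]-R[2])-np.pi/2,an(R[0]-R[3]),an(R[1]-R[2])],np.linalg.norm(R[0]-R[3]),np.linalg.norm(R[0]-R[1]))
B=f([(107,130),(235,133),(235,168),(107,165)],5,(100,195),132);print("bar",B.mean(0),B.round(1).tolist())
# yellow mask bar in the scene view, guide contours
hsv=cv2.cvtColor(s["img"],cv2.COLOR_RGB2HSV);c=hsv[170:205,410:452];m=((c[...,1]>150)&(c[...,0]<35)).astype(np.uint8)
n,l,st,ce=cv2.connectedComponentsWithStats(m);print([(st[i].tolist(),(ce[i]+[410,170]).round(1)) for i in range(1,n) if st[i][4]>20])
print("pred bar scene",proj(s,[*B.mean(0),132]))
a=np.mean([S.mean(0)-50*x,H.mean(0)+150*x],0);y=np.array([-x[1],x[0]])
for k,dd in(("top",d),("scene",s)):print(k,[proj(dd,[*(a+e*y),80]).round(1).tolist() for e in(56,-56)])
E
```

```text
slab [[620.2, -57.2], [658.4, -230.8]] 177.70789518768717
house [[482.4, -92.6], [516.4, -247.1], [411.2, -269.0], [376.5, -119.1]]
yaws 0.21646696858435677 0.21656999559275136 0.24528267891119793 0.2050902651454568
O slab [ 590.50981713 -154.97162666] O house [ 592.95544516 -149.07845596] 0.22085247705844072
rack [523.33815718 237.59780118] [np.float64(-0.02678171015560271), np.float64(-0.02094596317358066), np.float64(-0.027852442368421715), np.float64(-0.021762016747755505)] 171.37508841940365 121.18493676592107
bar [565.1672833  235.68975445] [[571.7, 257.3], [570.4, 214.5], [558.7, 214.1], [559.9, 256.9]]
[]
pred bar scene [432.09501562 180.50565263]
top [[329.0, 218.8], [389.6, 204.9]]
scene [[210.8, 197.9], [138.0, 201.7]]
```

Careful with the scale: shifts go in shares of 1000 mm and turns go in shares of 2 rad. That gives: -0.124 rad is -0.062.

```bash
cat > go.py <<'E'
# prints tool-frame shift and turn to a world target: x y z yaw(of tool y)
import sys,numpy as np
from scipy.spatial.transform import Rotation as Ro
from workcell import ctrl, viewer
x,y,z,w=map(float,sys.argv[1:5]);o=ctrl.get_obs();R=Ro.from_rotvec(o["orientation"])
yy=np.array([np.cos(w),np.sin(w),0]);zz=np.array([0,0,-1.]);G=Ro.from_matrix(np.c_[np.cross(yy,zz),yy,zz])
p=np.array([x,y,z])-o["ee_pos"]
print("t",round(o["t"],2),"pos",o["ee_pos"].round(1),"now-axes",R.inv().apply(p).round(1),"turn",(R.inv()*G).as_rotvec().round(3),"after-turn axes",G.inv().apply(p).round(1),"F",o["ft_force"].round(1),"w",round(o["width"],1))
E
python3 jog.py '[[[0,0,0],[0,0,-0.062]],[[0,0,0],[0,0,-0.062]],[[0,0,0],[0,0,-0.062]],[[0,0,0],[0,0,-0.062]],[[0,0,0],[0,0,-0.062]]]'
python3 jog.py '[[[0,0,0],[0,0,-0.062]],[[0,0,0],[0,0,-0.062]],[[0,0,0],[0,0,-0.062]],[[0,0,0],[0,0,-0.062]],[[0,0,0],[0,0,-0.062]]]'
python3 jog.py '[[[0,0,0],[0,0,-0.062]]]'
python3 go.py 591 -152 300 0.217
```

```text
t: 0.52
ee_pos: [254.6, -570.4, 239.2]
orientation: [-2.721, -1.569, -0.0]
ft_force: [0.1, -0.4, -0.4]
width: 87.8
grasp_force: 0.0
t: 0.93
ee_pos: [254.6, -570.4, 239.2]
orientation: [-2.113, -2.324, -0.001]
ft_force: [-0.4, 0.6, -0.7]
width: 87.5
grasp_force: 0.0
t: 1.02
ee_pos: [254.6, -570.4, 239.2]
orientation: [-1.965, -2.45, -0.001]
ft_force: [-0.4, -0.6, -1.4]
width: 88.0
grasp_force: 0.0
t 1.02 pos [ 254.6 -570.4  239.2] now-axes [335.4 419.3 -60.6] turn [-0.    -0.001  0.002] after-turn axes [336.2 418.6 -60.8] F [-0.4 -0.6 -1.4] w 88.0
```

```bash

python3 jog.py '[[[0.024,0.03,-0.004],[0,0,0]],[[0.024,0.03,-0.004],[0,0,0]],[[0.024,0.03,-0.004],[0,0,0]],[[0.024,0.03,-0.004],[0,0,0]],[[0.024,0.03,-0.004],[0,0,0]]]' >/dev/null
python3 jog.py '[[[0.024,0.03,-0.004],[0,0,0]],[[0.024,0.03,-0.004],[0,0,0]],[[0.024,0.03,-0.004],[0,0,0]],[[0.024,0.03,-0.004],[0,0,0]],[[0.024,0.03,-0.004],[0,0,0]]]' >/dev/null
python3 jog.py '[[[0.024,0.03,-0.005],[0,0,0]],[[0.024,0.03,-0.005],[0,0,0]],[[0.024,0.03,-0.005],[0,0,0]],[[0.024,0.029,-0.005],[0,0,0]],[[0,0,0],[0,0,0]]]'
python3 jog.py '[[[0,0,0],[0,0,0]]]' >/dev/null
python3 go.py 591 -152 300 0.217
python3 - <<'E'
from workcell import ctrl, viewer
import cv2,numpy as np
d=viewer.get_image("wrist");np.savez("w1.npz",**d);print(d["fx"],d["cx"],d["cy"],-d["R"].T@d["t"])
cv2.imwrite("pics/w1.png",d["img"][:,:,::-1])
E
```

```text
t: 2.27
ee_pos: [596.8, -149.1, 300.4]
orientation: [1.966, 2.448, 0.004]
ft_force: [-0.8, -0.7, 0.6]
width: 88.0
grasp_force: 0.0
t 2.35 pos [ 593.9 -152.1  299.3] now-axes [ 0.8 -2.8 -0.7] turn [-0.    -0.    -0.001] after-turn axes [ 0.8 -2.8 -0.7] F [-0.1  0.6 -0. ] w 88.0
325.19226210127806 280.65176036990516 210.11965956355064 [579.11230361 -83.44804785 443.42191897]
```

View pics/w1.png

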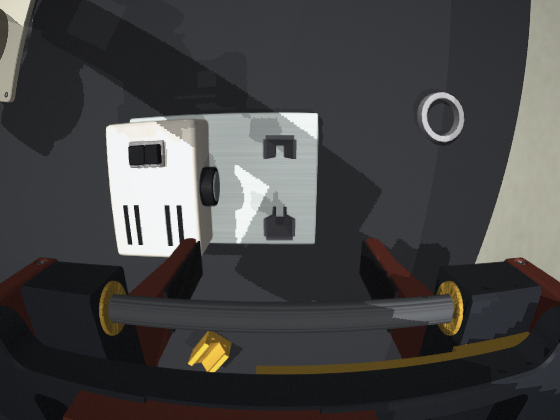

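The wrist view shows the two guides clearly at about (279,148) and (279,222), and the slab's front corners at (318,113) and (316,243). I'll zoom in on the guides.

```bash
python3 - <<'E'
import cv2,numpy as np
im=np.load("w1.npz")["img"][:,:,::-1]
cv2.imwrite("pics/w1c.png",cv2.resize(im[105:255,240:330],None,fx=4,fy=4,interpolation=cv2.INTER_CUBIC))
E
```

```text
(no output)
```

View pics/w1c.png

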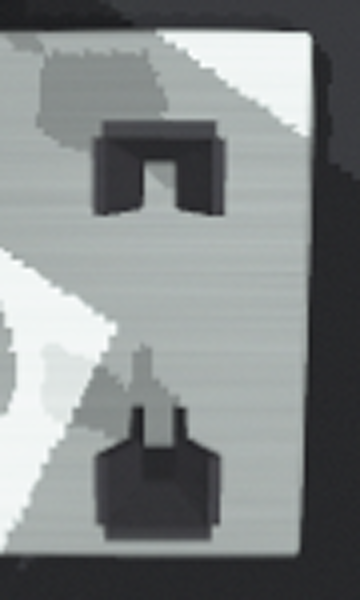

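```bash
cat >> h.py <<'E'
def wray(d,p,z):
    R,t=d["R"],d["t"];c=-R.T@t
    u=np.array([(p[0]-d["cx"])/d["fx"],(p[1]-d["cy"])/d["fy"]]);r=np.linalg.norm(u)
    v=R.T@np.r_[u/r*np.sin(r),np.cos(r)];return c+v*(z-c[2])/v[2]
E
python3 - <<'E'
from h import *
d=np.load("w1.npz");f=lambda x,y,z:wray(d,((x+.5)/4-.5+240,(y+.5)/4-.5+105),z)[:2]
a,b=f(160,160,20),f(159,446,20);s,t=f(312,33,20),f(300,553,20)
for p,q in((a,b),(s,t)):
    v=q-p; v=v if v[1]>0 else -v
    print(p,q,np.linalg.norm(v),np.arctan2(v[1],v[0])-np.pi/2,(p+q)/2)
y=np.arctan2(*(a-b)[::-1]);print("slab mid -50x:",(s+t)/2-50*np.array([np.cos(.217),np.sin(.217)]))
E
python3 go.py 565.2 235.7 180 -0.024
```

```text
[ 582.51565872 -108.28757404] [ 602.83232125 -202.34672084] 96.22832157815732 0.212730631045428 [ 592.67398998 -155.31714744]
[621.33176065 -56.81538757] [ 659.14097646 -229.70175898] 176.97241089241297 0.21530427679551378 [ 640.23636856 -143.25857327]
slab mid -50x: [ 591.40898127 -154.02362093]
t 2.4 pos [ 593.  -153.3  299.1] now-axes [385.9  55.9 119.1] turn [-0.001 -0.     0.239] after-turn axes [388.2 -37.1 119.1] F [-0.6 -0.1  0.2] w 87.6
```

In the tool's units: 39 mm is 0.039, 10 mm is 0.01, 0.12 rad is 0.06.

```bash

python3 jog.py '[[[0,0,0],[0,0,0.06]],[[0,0,0],[0,0,0.0595]],[[0.039,-0.004,0.01],[0,0,0]],[[0.039,-0.004,0.01],[0,0,0]],[[0.039,-0.004,0.01],[0,0,0]]]' >/dev/null
python3 jog.py '[[[0.039,-0.004,0.01],[0,0,0]],[[0.039,-0.004,0.01],[0,0,0]],[[0.039,-0.004,0.01],[0,0,0]],[[0.039,-0.004,0.01],[0,0,0]],[[0.039,-0.004,0.01],[0,0,0]]]' >/dev/null
python3 jog.py '[[[0.039,-0.003,0.01],[0,0,0]],[[0.037,-0.003,0.01],[0,0,0]],[[0,0,0],[0,0,0]],[[0,0,0],[0,0,0]],[[0,0,0],[0,0,0]]]'
python3 - <<'E'
from workcell import ctrl, viewer
import cv2,numpy as np
d=viewer.get_image("wrist");np.savez("w2.npz",**d)
cv2.imwrite("pics/w2.png",d["img"][:,:,::-1])
E
python3 go.py 565.2 235.7 124 -0.024
```

```text
t: 3.65
ee_pos: [565.2, 233.4, 199.4]
orientation: [2.251, 2.191, -0.002]
ft_force: [0.4, -0.8, 0.3]
width: 87.9
grasp_force: 0.0
t 3.7 pos [565.5 233.1 199.8] now-axes [ 2.6 -0.4 75.8] turn [-0.     0.001 -0.004] after-turn axes [ 2.6 -0.4 75.8] F [ 0.5 -0.   1. ] w 87.6
```

View pics/w2.png

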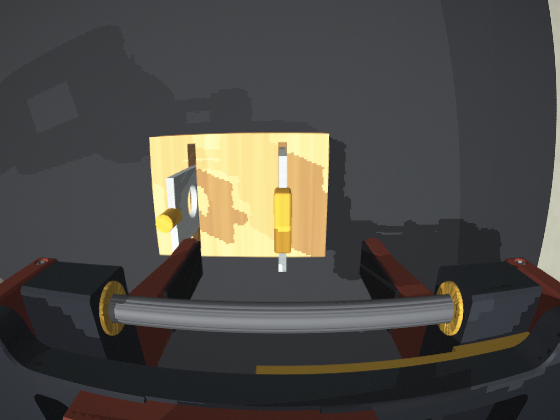

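The bar at (274–292, 187–253) sits between the fingers and the tool is centred on it. The narrow plate is off to the left at about (175,210), clear of the fingers. I'll check the bar ends, then go down.

In the tool's units: 20 mm is 0.02, 16 mm is 0.016.

```bash
python3 - <<'E'
from h import *
d=np.load("w2.npz")
for p in((283,187),(283,232),(283,253)):print(p,wray(d,p,132)[:2].round(1),wray(d,p,108)[:2].round(1))
E
python3 jog.py '[[[0.001,0,0.02],[0,0,0]],[[0.001,0,0.02],[0,0,0]],[[0,0,0.02],[0,0,0]],[[0,0,0.016],[0,0,0]],[[0,0,0],[0,0,0]]]'
python3 jog.py '[[[0,0,0],[0,0,0]]]'
python3 go.py 565.2 235.7 124 -0.024
```

```text
(283, 187) [567.5 263. ] [567.5 258.4]
(283, 232) [566.7 231.7] [566.6 223.5]
(283, 253) [566.3 216.1] [566.2 206.1]
t: 4.12
ee_pos: [564.0, 234.2, 121.1]
orientation: [-2.252, -2.188, 0.007]
ft_force: [-0.2, -0.1, -0.6]
width: 88.1
grasp_force: 0.0
t: 4.2
ee_pos: [565.5, 235.3, 123.6]
orientation: [-2.252, -2.19, 0.002]
ft_force: [0.2, -1.2, 0.0]
width: 88.1
grasp_force: 0.0
t 4.2 pos [565.5 235.3 123.6] now-axes [ 0.4 -0.3 -0.4] turn [-0.001  0.001 -0.004] after-turn axes [ 0.4 -0.3 -0.4] F [ 0.2 -1.2  0. ] w 88.1
```

```bash

python3 jog.py '[[[0.0005,0.0005,0],[0,0,0]],[[0,0,0],[0,0,0]],[[0,0,0],[0,0,0]],[[0,0,0],[0,0,0]],[[0,0,0],[0,0,0]]]' 0
python3 jog.py '[[[0,0,0],[0,0,0]],[[0,0,0],[0,0,0]],[[0,0,0],[0,0,0]],[[0,0,0],[0,0,0]],[[0,0,0],[0,0,0]]]'
```

```text
t: 4.62
ee_pos: [566.2, 237.7, 124.3]
orientation: [2.25, 2.192, 0.001]
ft_force: [-0.1, 0.1, -0.7]
width: 58.0
grasp_force: 0.0
t: 5.03
ee_pos: [565.9, 237.6, 123.6]
orientation: [-2.25, -2.192, 0.0]
ft_force: [-0.5, -0.1, -0.3]
width: 24.7
grasp_force: 0.0
```

In the tool's units: -10 mm is -0.01, -5 mm is -0.005.

```bash

python3 jog.py '[[[0,0,0],[0,0,0]],[[0,0,0],[0,0,0]],[[0,0,0],[0,0,0]],[[0,0,0],[0,0,0]],[[0,0,0],[0,0,0]]]'
python3 jog.py '[[[0,0,-0.005],[0,0,0]],[[0,0,-0.01],[0,0,0]],[[0,0,-0.01],[0,0,0]],[[0,0,-0.01],[0,0,0]],[[0,0,0],[0,0,0]]]'
```

```text
t: 5.45
ee_pos: [565.9, 237.6, 123.6]
orientation: [-2.25, -2.192, 0.0]
ft_force: [-0.3, -0.7, -0.8]
width: 11.6
grasp_force: 30.0
t: 5.87
ee_pos: [567.3, 238.2, 161.7]
orientation: [2.249, 2.191, 0.006]
ft_force: [0.5, 0.1, -1.4]
width: 11.7
grasp_force: 30.0
```

```bash

python3 jog.py '[[[0,0,-0.02],[0,0,0]],[[0,0,-0.024],[0,0,0]],[[0,0,-0.02],[0,0,0]],[[0,0,0],[0,0,0]],[[0,0,0],[0,0,0]]]'
python3 go.py 592 -154 225 0.214
python3 - <<'E'
from workcell import ctrl, viewer
import cv2,numpy as np
for n in("top","wrist"):
    d=viewer.get_image(n);np.savez(n+"3.npz",**d)
a=np.load("top3.npz")["img"][150:320,80:260];b=np.load("wrist3.npz")["img"]
a=cv2.resize(a,None,fx=2.47,fy=2.47);
cv2.imwrite("pics/h3.png",cv2.resize(np.vstack([a[:418,:400],b[130:300,160:360].repeat(1,0)[:182].copy() if 0 else cv2.resize(b[130:300,160:360],(400,340))])[:,:,::-1],None,fx=.78,fy=.78))
E
```

```text
t: 6.28
ee_pos: [566.4, 237.8, 223.7]
orientation: [2.249, 2.192, 0.004]
ft_force: [-0.2, 0.0, -1.7]
width: 12.2
grasp_force: 30.0
t 6.28 pos [566.4 237.8 223.7] now-axes [-391.    35.8   -1.6] turn [ 0.002 -0.001 -0.24 ] after-turn axes [-388.3  -58.2   -1.3] F [-0.2  0.  -1.7] w 12.2
```

View pics/h3.png

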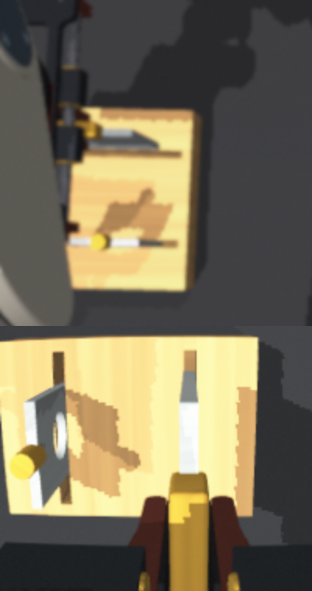

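In the tool's units: -38.8 mm is -0.0388, -5.8 mm is -0.0058, -0.12 rad is -0.06.

```bash
python3 - <<'E'
from h import *
d=np.load("wrist3.npz")
print(wray(d,(281,178.6),211.7).round(1)-[0,45,0],wray(d,(281,(473/.78-418)/2+130),232).round(1)-[0,22,0])
E
python3 jog.py '[[[0,0,0],[0,0,-0.06]],[[0,0,0],[0,0,-0.06]],[[-0.0388,-0.0058,0],[0,0,0]],[[-0.0388,-0.0058,0],[0,0,0]],[[-0.0388,-0.0058,0],[0,0,0]]]' >/dev/null
python3 jog.py '[[[-0.0388,-0.0058,0],[0,0,0]],[[-0.0388,-0.0058,0],[0,0,0]],[[-0.0388,-0.0058,0],[0,0,0]],[[-0.0388,-0.0058,0],[0,0,0]],[[-0.0388,-0.0058,0],[0,0,0]]]' >/dev/null
python3 jog.py '[[[-0.0388,-0.0058,0],[0,0,0]],[[-0.0388,-0.0058,0],[0,0,0]],[[0,0,0],[0,0,0]],[[0,0,0],[0,0,0]],[[0,0,0],[0,0,0]]]'
python3 go.py 592 -154.5 225 0.214
```

```text
[566.9 237.2 211.7] [566.5 243.6 232. ]
t: 7.63
ee_pos: [590.7, -153.4, 221.2]
orientation: [-1.971, -2.443, 0.001]
ft_force: [0.2, 0.4, -1.5]
width: 11.6
grasp_force: 30.0
t 7.63 pos [ 590.7 -153.4  221.2] now-axes [-1.3  1.  -3.8] turn [-0.002 -0.002 -0.001] after-turn axes [-1.3  1.  -3.8] F [ 0.2  0.4 -1.5] w 11.6
```

The plate is centred on the TCP to within 1 mm. I'll trim the position and lower the plate to just above the guide tops, then look.

In the tool's units: 10 mm is 0.01, 8 mm is 0.008.

```bash

python3 jog.py '[[[-0.0013,0.001,0.01],[0,0,0]],[[0,0,0.008],[0,0,0]],[[0,0,0],[0,0,0]],[[0,0,0],[0,0,0]],[[0,0,0],[0,0,0]]]'
python3 go.py 592 -154.5 131.6 0.214
python3 - <<'E'
from workcell import ctrl, viewer
import cv2,numpy as np
d=viewer.get_image("wrist");s=viewer.get_image("scene");np.savez("w4.npz",**d)
cv2.imwrite("pics/w4.png",np.hstack([cv2.resize(d["img"][90:270,200:360],(400,450)),cv2.resize(s["img"][100:280,90:250],(400,450),interpolation=cv2.INTER_CUBIC)])[:,:,::-1])
E
```

```text
t: 8.05
ee_pos: [592.9, -154.2, 204.4]
orientation: [-1.97, -2.447, 0.0]
ft_force: [0.5, 0.3, -1.0]
width: 11.7
grasp_force: 30.0
t 8.05 pos [ 592.9 -154.2  204.4] now-axes [-0.2 -0.9 72.8] turn [-0.    -0.     0.001] after-turn axes [-0.1 -0.9 72.8] F [ 0.5  0.3 -1. ] w 11.7
```

View pics/w4.png

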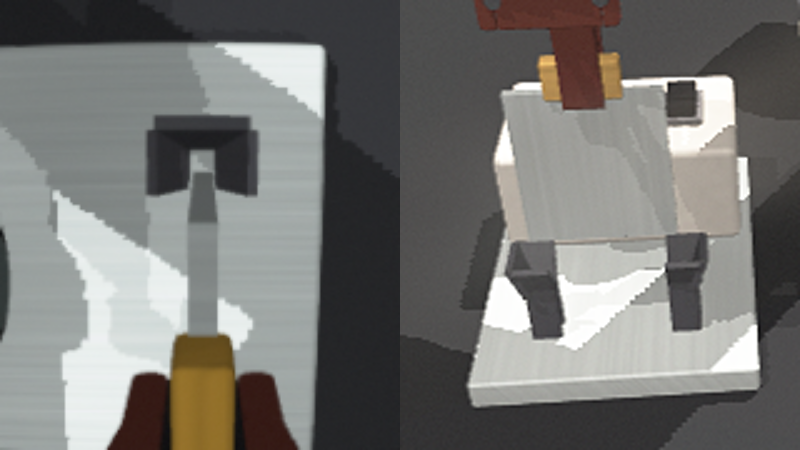

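The plate's bottom edge (203,173 in the left half) lines up with the groove (203,155). The scene half shows it hanging upright over both mouths. Lowering in stages.

In the tool's units: 8 mm is 0.008, 7 mm is 0.007.

```bash

python3 jog.py '[[[0,-0.0005,0.008],[0,0,0]],[[0,0,0.008],[0,0,0]],[[0,0,0.007],[0,0,0]],[[0,0,0.007],[0,0,0]],[[0,0,0],[0,0,0]]]'
python3 jog.py '[[[0,0,0.006],[0,0,0]],[[0,0,0.006],[0,0,0]],[[0,0,0.006],[0,0,0]],[[0,0,0],[0,0,0]],[[0,0,0],[0,0,0]]]'
python3 go.py 592 -154.5 131.6 0.214
```

```text
t: 8.57
ee_pos: [591.2, -154.8, 172.6]
orientation: [-1.97, -2.444, 0.002]
ft_force: [-0.7, -0.0, -1.6]
width: 12.1
grasp_force: 30.0
t: 8.98
ee_pos: [592.2, -155.0, 156.2]
orientation: [-1.971, -2.445, 0.0]
ft_force: [1.0, 0.4, -1.4]
width: 11.4
grasp_force: 30.0
t 8.98 pos [ 592.2 -155.   156.2] now-axes [ 0.5 -0.  24.6] turn [-0.001 -0.    -0.   ] after-turn axes [ 0.5 -0.1 24.6] F [ 1.   0.4 -1.4] w 11.4
```

No contact so far, so I'll continue.

In the tool's units: 5 mm is 0.005, 4 mm is 0.004.

```bash

python3 jog.py '[[[0.0005,0,0.005],[0,0,0]],[[0,0,0.005],[0,0,0]],[[0,0,0.005],[0,0,0]],[[0,0,0.004],[0,0,0]],[[0,0,0],[0,0,0]]]'
python3 jog.py '[[[0,0,0.002],[0,0,0]],[[0,0,0.001],[0,0,0]],[[0,0,0.001],[0,0,0]],[[0,0,0],[0,0,0]],[[0,0,0],[0,0,0]]]'
python3 go.py 592 -154.5 131.6 0.214
```

```text
t: 9.4
ee_pos: [591.7, -154.3, 136.5]
orientation: [-1.97, -2.445, 0.001]
ft_force: [-0.1, 0.6, -1.1]
width: 11.9
grasp_force: 30.0
t: 9.82
ee_pos: [592.4, -154.5, 133.8]
orientation: [1.971, 2.446, 0.0]
ft_force: [-0.7, 0.0, -1.8]
width: 11.9
grasp_force: 30.0
t 9.82 pos [ 592.4 -154.5  133.8] now-axes [ 0.1 -0.3  2.2] turn [ 0.  0. -0.] after-turn axes [ 0.1 -0.3  2.2] F [-0.7  0.  -1.8] w 11.9
```

In the tool's units: 0.7 mm is 0.0007.

```bash

python3 jog.py '[[[0,0,0.0007],[0,0,0]],[[0,0,0.0007],[0,0,0]],[[0,0,0],[0,0,0]],[[0,0,0],[0,0,0]]]'
python3 jog.py '[[[0,0,0.0006],[0,0,0]],[[0,0,0.0005],[0,0,0]],[[0,0,0],[0,0,0]],[[0,0,0],[0,0,0]]]'
python3 go.py 592 -154.5 131.6 0.214
```

```text
t: 10.15
ee_pos: [592.3, -154.5, 132.3]
orientation: [-1.972, -2.446, -0.0]
ft_force: [-0.2, 0.2, -0.6]
width: 11.8
grasp_force: 30.0
t: 10.48
ee_pos: [592.5, -154.5, 131.6]
orientation: [1.971, 2.446, 0.0]
ft_force: [-0.9, 1.3, 3.6]
width: 11.8
grasp_force: 30.0
t 10.48 pos [ 592.5 -154.5  131.6] now-axes [ 0.1 -0.4  0. ] turn [0. 0. 0.] after-turn axes [ 0.1 -0.4  0. ] F [-0.9  1.3  3.6] w 11.8
```

The upward force shows it is seated at the expected height. Next I'll release, retreat upward and check.

In the tool's units: -30 mm is -0.03, -20 mm is -0.02.

```bash

python3 jog.py '[[[0,0,0],[0,0,0]],[[0,0,0],[0,0,0]],[[0,0,0],[0,0,0]],[[0,0,0],[0,0,0]],[[0,0,0],[0,0,0]]]' 60
python3 jog.py '[[[0,0,0],[0,0,0]],[[0,0,0],[0,0,0]],[[0,0,-0.005],[0,0,0]],[[0,0,-0.015],[0,0,0]],[[0,0,-0.02],[0,0,0]]]'
python3 jog.py '[[[0,0,-0.03],[0,0,0]],[[0,0,-0.03],[0,0,0]],[[0,0,-0.03],[0,0,0]],[[0,0,0],[0,0,0]],[[0,0,0],[0,0,0]]]'
python3 - <<'E'
from workcell import ctrl, viewer
import cv2,numpy as np
d=viewer.get_image("wrist");s=viewer.get_image("scene")
cv2.imwrite("pics/w5.png",np.hstack([cv2.resize(d["img"][90:270,200:360],(400,450)),cv2.resize(s["img"][100:280,90:470],(400,190)).repeat(1,0) if 0 else cv2.copyMakeBorder(cv2.resize(s["img"][100:280,90:470],(400,190)),0,260,0,0,0)])[:,:,::-1])
E
```

```text
t: 10.9
ee_pos: [592.2, -154.5, 131.0]
orientation: [-1.971, -2.446, 0.0]
ft_force: [-0.6, 0.6, -0.5]
width: 41.4
grasp_force: 0.0
t: 11.32
ee_pos: [591.2, -154.2, 170.4]
orientation: [-1.97, -2.444, 0.002]
ft_force: [0.4, 0.1, 0.2]
width: 59.9
grasp_force: 0.0
t: 11.73
ee_pos: [593.3, -154.8, 263.6]
orientation: [1.969, 2.443, 0.003]
ft_force: [-1.3, -0.4, -0.5]
width: 59.8
grasp_force: 0.0
```

View pics/w5.png

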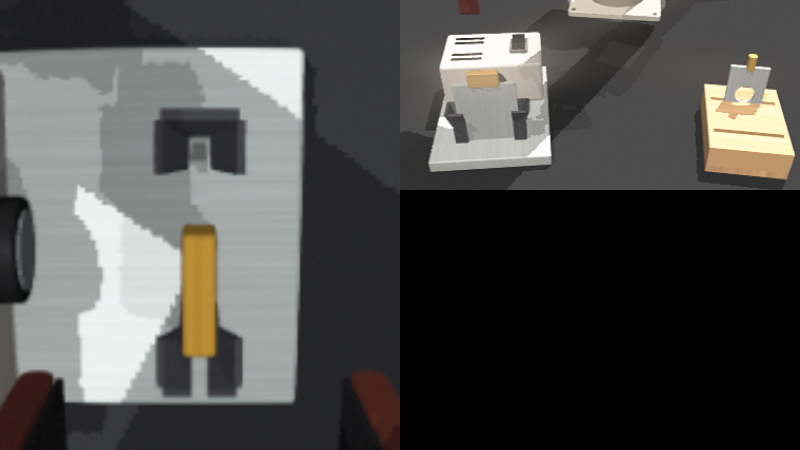

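The plate stands upright in both guides, with the bar at (199,290) in line with the grooves. The aperture plate is still standing in its slot, and the gripper is clear.

```bash
python3 -c "
from workcell import ctrl, viewer
print(ctrl.close_job())"
```

```text
the job is handed in; nothing more can be done
None
```

The shutter plate is seated at the bottom between the guides and released, the aperture plate still stands in its slot, and I handed the job in at about 12 s; the hand-in did not report a verdict.

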